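Seat the power pack and press its contact lever through the guard window

ROBOT

A 7-joint arm with a two-finger parallel gripper is mounted at the origin on the work surface. World frame = base frame: x ahead of the robot, y to its left, z up, the work surface at z = 0. Lengths are in m, angles in rad, forces in N, time in s.
With the tool pointing down it reaches from about 0.4 to 0.85 m from the base axis. Payload 10.4 kg.
Tool frame: the origin (TCP) lies midway between the tips of the shut fingers; the grasp point (between the pads) lies 19 mm behind it; z points along the fingers, y is the line along which they close (so a half turn about z gives the same grasp; the last joint's range is limited). The gripper opens to 87 mm and grips with 3 to 60 N. Pads are 19 mm wide; open, the fingers measure 117 mm over their backs; the gripper's body (75 mm by 190 mm) begins 51 mm behind the grasp point.
Start: joints at [1.2, 0.332, -0.065, 1.46, 0.022, 1.35, -0.088], TCP at [0.213, -0.588, 0.223] pointing down, gripper open.
Joint ranges: [-2.6, 2.6], [-0.5, 2.12], [-1.47, 1.34], [0.16, 2.42], [-1.27, 4.41], [0.06, 2.06], [-2.6, 2.6]. Speed limits (rad/s): [2.22, 2.22, 2.79, 2.79, 3.14, 3.14, 3.14].

INTERFACE

Orientations are given as a unit quaternion [x, y, z, w].
In Python, from bench import r gives the robot as it stands.
- The arm moves only by the tool carry_out, never from a script. Its argument "steps" is a list that holds one entry, the list of rows, each a list of 6 numbers: the shift along the tool's x, y, z in cm, then the turn, a rotation vector about the tool's x, y, z in rad. In form: [[[dx, dy, dz, wx, wy, wz], ...]]. A call has 1 to 20 rows; each row is the pose to reach, as a shift and turn from the pose commanded when the call began, along the tool's axes at that moment; what a row does not reach only later rows make up. A row lasts 1/12 s, in which the tool goes at most 41.7 mm and 7.16 degrees, less where a joint would pass 70% of its speed; a pose out of reach is approached as far as the arm can. A call with a gripper value outside its range is refused whole. "hand" is the closure, from -1 (fully open) to 1 (shut), set as the call begins (left out, the last holds). The fingers move at their own pace and stop on an object; "squeeze" is the grip in N (left out, the last holds). Time passes only in rows, so rows that repeat a pose let the fingers close. It gives the time, the measured TCP pose, the force, the opening and the grip force at its end, in the units of the state.
- r.read_state(): the state, without advancing time (a new reading comes with each control period).
- r.camera(name): name is "side" or "top" or "wrist"; returns the picture (384x512x3 uint8, red, green, blue); there is no depth.
- r.camera_params(name): a dict with "fx", "fy", "cx", "cy" (pixels), "D" ([k1, k2, p1, p2, k3] as OpenCV has them; the pictures are not rectified), "view" (4x4, takes a point from world to camera coordinates). Camera axes: x right, y up, looking along -z (the intrinsics and any distortion apply to the point x, -y, -z); pixel columns grow to the right and rows downward; lengths in m; the calibration is good to about 2 mm. A picture is of the moment at which its call begins: read the wrist's pose just before it. camera_params takes no time and is no camera call; for the wrist camera it gives the pose at the moment of the call.
- r.close_job(): hands the job in; it is judged then, once.
The state is a dict: "time": time; "joint_positions": joint angles; "joint_vel": joint speeds; "joint_torque": joint torques, N m; "ee_pos": TCP position; "eef_rot": TCP orientation; "ft_force": force on the tool from outside, world axes, zero at the start; "torque": the same for the moment, N m; "width": finger opening in m; "grip_force": force on a finger pad.
Only numpy, scipy, OpenCV 4.12 (cv2) and the standard library are available. Lean on these libraries where they do the work, as an engineer would, in place of code of your own. Each camera call takes 0.05 s, during which the arm holds its last target. There are 200 camera calls.

TASK

One of the two black power packs in the test nests still sticks out towards you: push it in with the fingertips until it is fully home against its end stop, without gripping or lifting it. Then reach down through the window of the guard over that same nest and press the contact lever right down to its stop, without touching either guard at any time; the lever stays down by itself, so come back out clear. Leave the other pack, the other lever and everything else on the bench as they are.

Things in the scene. Friction and masses are not known exactly. Their poses are not given: they have to be found in the camera images.
- station_a: Test nest, the nest of the pack that is NOT home; may be left or right. Fixed base plate 280x130x12 mm; origin at table height, plate from x=-125 to +155 mm. x points away from the robot: the push direction; z up. Rails 76 mm apart, tops at 28 mm, run x=-60 to +55 mm; end stop face at x=+50; bare apron in front. Guard's near edge at x=+11.
- pack_a: Power pack, black box 110 (x) x 72 (y) x 28 (z) mm, 0.35 kg, loose between the rails on the 12 mm plate; the one to push, 30 to 48 mm out of the rails towards the robot; slides with 1 to 4 N. Origin: centre of underside, axes as its nest's. Home: far face on the end stop (origin at nest x=-5 mm), near face flush with the rails' near ends.
- guard_a: Guard of the nest of the pack that is NOT home, not to be touched: 4 mm grey sheet steel box 148x130 mm (top and two sides, open front and back), fixed over the nest's far end. Origin: centre of the window in its flat top, in the top face, 102 mm above the table. Window 76 mm along x, 76 mm along y; axes as the nest's.
- lever_a (a joint): Contact lever of the nest of the pack that is NOT home, rad: 0 = raised, 0.34 = right down on its stop; starts at 0 to 0.05. Hinge along nest y at nest x=+135 mm, 74 mm up; the arm reaches 70 mm from it towards the robot. Stiff joint (about 3 N at the pad), stays where it is left, no spring.
- pad_a (a point): Middle of the top face of that lever's black pad (34 x 44 x 8 mm), which lies under the middle of the guard's window. Raised it is 90 mm above the table (12 mm below the guard's top face), pressed right down 66 mm (36 mm below it). It moves with the lever.
- station_b: Test nest, the other nest (pack already home); may be left or right. Fixed base plate 280x130x12 mm; origin at table height, plate from x=-125 to +155 mm. x points away from the robot: the push direction; z up. Rails 76 mm apart, tops at 28 mm, run x=-60 to +55 mm; end stop face at x=+50; bare apron in front. Guard's near edge at x=+11.
- pack_b: Power pack, black box 110 (x) x 72 (y) x 28 (z) mm, 0.35 kg, loose between the rails on the 12 mm plate; already home, leave it. Origin: centre of underside, axes as its nest's. Home: far face on the end stop (origin at nest x=-5 mm), near face flush with the rails' near ends.
- guard_b: Guard of the other nest (pack already home), not to be touched: 4 mm grey sheet steel box 148x130 mm (top and two sides, open front and back), fixed over the nest's far end. Origin: centre of the window in its flat top, in the top face, 102 mm above the table. Window 76 mm along x, 76 mm along y; axes as the nest's.
- lever_b (a joint): Contact lever of the other nest (pack already home), rad: 0 = raised, 0.34 = right down on its stop; starts at 0 to 0.05. Hinge along nest y at nest x=+135 mm, 74 mm up; the arm reaches 70 mm from it towards the robot. Stiff joint (about 3 N at the pad), stays where it is left, no spring.
- pad_b (a point): Middle of the top face of that lever's black pad (34 x 44 x 8 mm), which lies under the middle of the guard's window. Raised it is 90 mm above the table (12 mm below the guard's top face), pressed right down 66 mm (36 mm below it). It moves with the lever.
- adapter: Black plug adapter, upright cylinder 22 mm across, 40 mm tall, standing between the nests on the robot's side. Bystander, loose, leave alone. Origin: centre of its underside.
- tape: Clear tape roll, ring 90 mm across, 20 mm high, lying near the robot on its right. Bystander, loose, leave alone. Origin: centre of its underside.
- screwdriver: Screwdriver lying to the right of the nests (robot's right); axis along its x. Bystander, loose, leave alone. Origin: on its axis.
- meter: Hand multimeter, grey, 150 x 75 x 40 mm, lying to the left of the nests. Bystander, loose, leave alone. Origin: centre of its underside.
- marker: Marker pen, 130 mm long, 12 mm thick, lying to the left of the nests. Bystander, loose, leave alone. Origin: centre of its underside.
- tray: White open parts tray, 100 x 70 x 30 mm, right of the nests. Bystander, loose, leave alone. Origin: centre of its underside.
- cleaner: White bottle, 48 mm across, 120 mm tall, standing to the left of the nests. Bystander, loose, leave alone. Origin: centre of its underside.

How it is judged:
On the way, in this order (a step that is already met when the one before it is completed fails the run):
1. the pack that stuck out is pushed fully home (x of pack_a in the frame of station_a between -0.008 and 0 m and y of pack_a in the frame of station_a between -0.008 and 0.008 m and z of pack_a in the frame of station_a below 0.017 m and angle between pack_a's own z axis and vertical below 0.05 rad), for 0.2 s.
2. the contact lever of that nest is pressed right down (all of step 1 and value of joint lever_a above 0.31 rad), for 0.2 s.
At the end, for the whole second after the job is handed in: The pack that stuck out lies flat between its rails within 3 mm of its end stop and at rest, its contact lever is at 0.31 rad or more (stop at 0.34); the other pack is still home and the other lever still up (below 0.12 rad) (all of step 2 and linear speed of pack_a below 0.01 m/s and x of pack_b in the frame of station_b between -0.008 and 0 m and y of pack_b in the frame of station_b between -0.008 and 0.008 m and z of pack_b in the frame of station_b below 0.017 m and angle between pack_b's own z axis and vertical below 0.05 rad and value of joint lever_b below 0.12 rad); the robot touches nothing.
It fails at once if the robot touches a guard (contact force between any of the fingers, the arm and guard_a above 0.3 N or contact force between any of the fingers, the arm and guard_b above 0.3 N).
It fails at once if a pack is lifted more than 10 mm or tipped (z of pack_a in the frame of station_a above 0.022 m or angle between any of pack_a, pack_b's own z axis and vertical above 0.2 rad or z of pack_b in the frame of station_b above 0.022 m).
It fails at once if the other pack is moved more than 6 mm (distance of pack_b from where it was at the start of the episode above 0.006 m).
It fails at once if the other lever is pressed (value of joint lever_b above 0.12 rad).
It fails at once if something else on the bench is moved more than 20 mm (distance of any of adapter, tape, screwdriver, meter, marker, tray, cleaner from where it was at the start of the episode above 0.02 m).
It also fails if it takes over 48 s, if anything falls off the work surface, if the arm or the gripper's body presses on something with over 40 N, if the wrist force passes 120 N, or if a joint passes its speed limit or range.

## Working session

There is one attempt and no reset: what is moved stays moved. The work goes in short steps, Python scripts to look and compute and a tool call to move; the robot and the scene stay as the last step left them, time stands still between calls to the robot, and variables do not carry over. Pictures are saved under pics/ and viewed, at most 10 in all, crops included, and the job is handed in when it is done.

Besides the shell and the picture viewer there is one more tool, called after "Emit:" as name(argument=value, ...) on one line, values as JSON. carry_out: Moves the arm, as the interface text tells. Its arguments: {"type":"object","properties":{"steps":{"type":"array","items":{"type":"array","items":{"type":"array","items":{"type":"number"}}}},"hand":{"type":"number"},"squeeze":{"type":"number"}},"required":["steps"]}

```bash
mkdir -p pics; ls
python3 - <<'E'
from bench import r
import cv2,numpy as np
for n in("top","side"):
    cv2.imwrite(f"pics/{n}0.png",r.camera(n)[:,:,::-1])
    p=r.camera_params(n);print(n,{k:np.round(v,4).tolist() for k,v in p.items()})
s=r.read_state();print(s['time'],s['ee_pos'],s['eef_rot'],s['width'],s['ft_force'])
E
```

```text
pics
top {'fx': 367.2724, 'fy': 367.2724, 'cx': 252.8261, 'cy': 192.422, 'D': [0.0055, 0.0, 0.0, 0.0, 0.0], 'view': [[-0.0055, -0.9999, 0.0111, 0.0042], [0.997, -0.0046, 0.0775, -0.5129], [-0.0774, 0.0115, 0.9969, -0.9734], [0.0, 0.0, 0.0, 1.0]]}
side {'fx': 438.2055, 'fy': 438.2055, 'cx': 256.3305, 'cy': 191.9546, 'D': [-0.1413, 0.0, 0.0, 0.0, 0.0], 'view': [[-0.9012, -0.4329, 0.0186, 0.488], [0.2839, -0.5575, 0.7801, -0.193], [-0.3274, 0.7084, 0.6253, -1.0056], [0.0, 0.0, 0.0, 1.0]]}
0.1 [ 0.21290222 -0.5872426   0.22180871] [ 9.84913884e-01  1.73043916e-01 -1.47518207e-04 -6.49787813e-04] 0.08682468752407693 [ 0.17466877  0.6913167  -0.23287921]
```

View pics/top0.png

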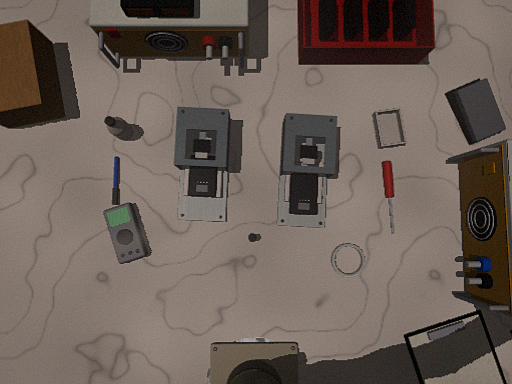

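View pics/side0.png

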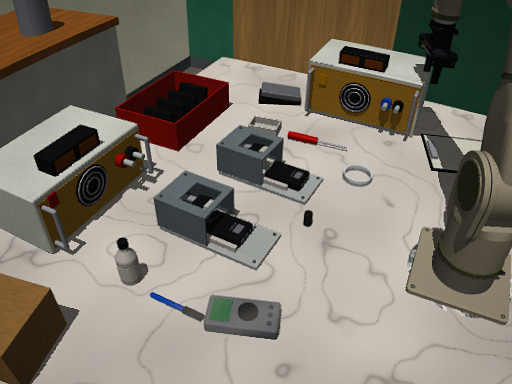

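The top view shows the two nests at columns about 203 and 307. The right-hand pack's near edge is at row ~215 and the left's at ~196, so the right nest (robot's right) is A. I'll enlarge it in both views to measure.

```bash
cat > h.py <<'E'
import numpy as np,cv2
from bench import r
def K(p): return np.array([[p['fx'],0,p['cx']],[0,p['fy'],p['cy']],[0,0,1]])
def ray(p,uv):
    n=cv2.undistortPoints(np.array(uv,float).reshape(-1,1,2),K(p),np.array(p['D'])).reshape(-1,2)
    d=np.c_[n[:,0],-n[:,1],-np.ones(len(n))]; V=np.array(p['view']);R=V[:3,:3]
    return -R.T@V[:3,3], d@R
def plane(p,uv,z):
    o,d=ray(p,uv); return o+d*((z-o[2])/d[:,2])[:,None]
def two(p,a,q,b):
    o,d=ray(p,a);O,D=ray(q,b);out=[]
    for x,y in zip(d,D):
        s=np.linalg.lstsq(np.c_[x,-y],O-o,rcond=None)[0]
        A,B=o+s[0]*x,O+s[1]*y; out.append(np.r_[(A+B)/2,np.linalg.norm(A-B)])
    return np.array(out)
def proj(p,X):
    V=np.array(p['view']);c=(V@np.c_[X,np.ones(len(X))].T)[:3].T*[1,-1,-1]
    return cv2.projectPoints(c,np.zeros(3),np.zeros(3),K(p),np.array(p['D']))[0].reshape(-1,2)
E
python3 - <<'E'
import cv2,numpy as np
a=cv2.imread('pics/top0.png')[100:235,170:345]; b=cv2.imread('pics/side0.png')[115:210,210:330]
a=cv2.resize(a,None,fx=4,fy=4,interpolation=2);b=cv2.resize(b,None,fx=6,fy=6,interpolation=2)
f=lambda x:np.clip(x.astype(float)*1.6,0,255)
cv2.imwrite('pics/a.png',f(a));cv2.imwrite('pics/b.png',f(b))
E
```

```text
[ WARN:0@0.089] global loadsave.cpp:1063 imwrite_ Unsupported depth image for selected encoder is fallbacked to CV_8U.
```

View pics/a.png

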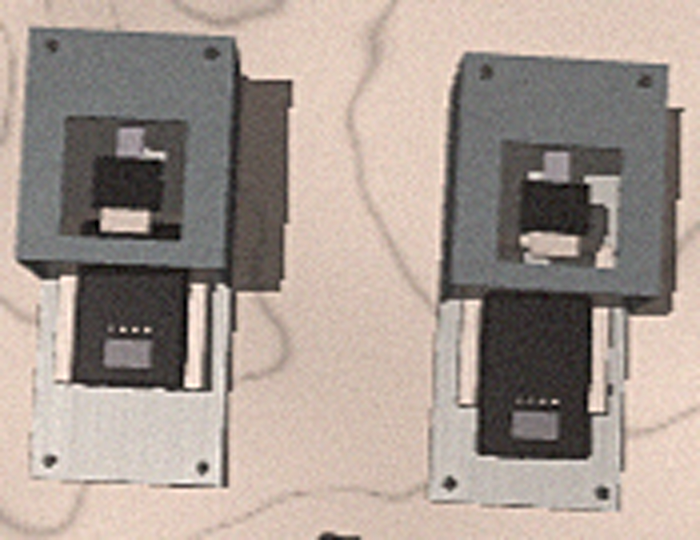

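View pics/b.png

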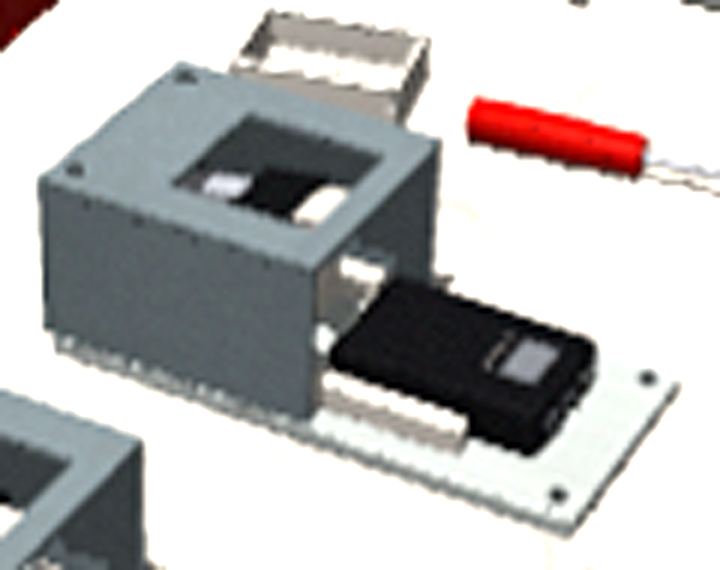

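Run:
```python
from h import *
np.set_printoptions(precision=4,suppress=True)
t=r.camera_params('top');s=r.camera_params('side')
# order: window far+y, far-y, near-y, near+y ; guard screws +y,-y ; plate screws +y,-y; plate near corners +y,-y ; label mid
T=np.array([(502,140),(622,148),(617,268),(497,264),(486,72),(644,82),(449,483),(602,492),(430,500),(619,509),(536,425)])
S=np.array([(172,183),(250,113),(383,158),(308,243),(75,170),(187,75),(558,495),(648,377),(568,525),(680,387),(527,362)])
Tp=(T+.5)/4-.5+[170,100];Sp=(S+.5)/6-.5+[210,115]
X=two(t,Tp,s,Sp);print(X)
w=X[:4,:2];print('win mid',X[:4,:3].mean(0),'plate mid',X[6:8,:3].mean(0))
W=plane(t,Tp[:4],.102);G=plane(t,Tp[4:6],.102);P=plane(t,Tp[6:10],.012)
W2=plane(s,Sp[:4],.102);P2=plane(s,Sp[6:10],.012)
print('win top',W.mean(0),'side',W2.mean(0));print('plate',P,P2)
for m,(w,p) in{'top':(W,P),'side':(W2,P2)}.items():
    d=w.mean(0)-p[2:].mean(0);d2=p[2]-p[3];print(m,'yaw',np.arctan2(d[1],d[0]),np.arctan2(-d2[0],d2[1]),'dist win-plate edge',np.hypot(*d[:2]))
e=(np.array([(490,457),(535,459),(580,459)])+.5)/4-.5+[170,100];print('pack near edge',plane(t,e,.040),plane(t,e,.012))
```

```text
[[ 0.6506 -0.1044  0.1047  0.001 ]
 [ 0.6462 -0.1796  0.1035  0.0003]
 [ 0.5718 -0.1749  0.1015  0.0028]
 [ 0.5758 -0.1005  0.0958  0.0035]
 [ 0.6955 -0.0945  0.1041  0.0017]
 [ 0.6878 -0.1936  0.1064  0.0008]
 [ 0.4378 -0.0763  0.0155  0.0013]
 [ 0.431  -0.1797  0.016   0.001 ]
 [ 0.4269 -0.0635  0.0114  0.0026]
 [ 0.4187 -0.1934  0.005   0.0002]
 [ 0.4762 -0.1318  0.0411  0.0025]]
win mid [ 0.6111 -0.1399  0.1014] plate mid [ 0.4344 -0.128   0.0158]
win top [ 0.6104 -0.14    0.102 ] side [ 0.6115 -0.1389  0.102 ]
plate [[ 0.4371 -0.0768  0.012 ]
 [ 0.4305 -0.1806  0.012 ]
 [ 0.4257 -0.0638  0.012 ]
 [ 0.4189 -0.192   0.012 ]] [[ 0.4397 -0.0803  0.012 ]
 [ 0.4329 -0.1848  0.012 ]
 [ 0.428  -0.0623  0.012 ]
 [ 0.4163 -0.1843  0.012 ]]
top yaw -0.06451659071549946 -0.052844693604857926 dist win-plate edge 0.18850189027317374
side yaw -0.08221052649550568 -0.09563789558582976 dist win-plate edge 0.19006595160060885
pack near edge [[ 0.4541 -0.1016  0.04  ]
 [ 0.4526 -0.1313  0.04  ]
 [ 0.4524 -0.1611  0.04  ]] [[ 0.4546 -0.1049  0.012 ]
 [ 0.4531 -0.1355  0.012 ]
 [ 0.4529 -0.1661  0.012 ]]
```

Triangulated heights check out: window 0.101, plate about 0.013, label 0.041. Nest A's window is centred at (0.611, -0.140) with yaw about -0.06, and the pack is about 33 mm out. Next I'll shut the fingers and go to above the spot in front of the pack.

Emit:
carry_out(steps=[[[5.1,-14.1,0,0,0,0],[5.1,-14.1,0,0,0,0],[5.1,-14.1,0,0,0,0],[5.1,-14.1,0,0,0,0],[15,-21,0,0,0,0.2],[25,-28,0,0,0,0.408],[35.9,-35.8,0,0,0,0.408],[35.9,-35.8,0,0,0,0.408],[35.9,-35.8,0,0,0,0.408],[35.9,-35.8,0,0,0,0.408],[35.9,-35.8,0,0,0,0.408],[35.9,-35.8,0,0,0,0.408],[35.9,-35.8,0,0,0,0.408],[35.9,-35.8,0,0,0,0.408],[35.9,-35.8,0,0,0,0.408],[35.9,-35.8,0,0,0,0.408],[35.9,-35.8,0,0,0,0.408],[35.9,-35.8,0,0,0,0.408]]], hand=1, squeeze=10)

```text
time: 1.6
ee_pos: [0.4278, -0.1299, 0.2224]
eef_rot: [1.0, -0.031, -0.0, 0.0]
ft_force: [0.9, -0.8, 0.2]
width: 0.0004
grip_force: 0.0
```

Run:
```python
from h import *
import json
p=r.camera_params('wrist');im=r.camera('wrist')[:,:,::-1]
json.dump({k:np.array(v).tolist() for k,v in p.items()},open('w1.json','w'))
cv2.imwrite('pics/w1.png',im);print(np.round(p['view'],3))
```

```text
[[-0.062 -0.998 -0.    -0.103]
 [ 0.966 -0.06  -0.252 -0.392]
 [ 0.252 -0.016  0.968 -0.5  ]
 [ 0.     0.     0.     1.   ]]
```

View pics/w1.png

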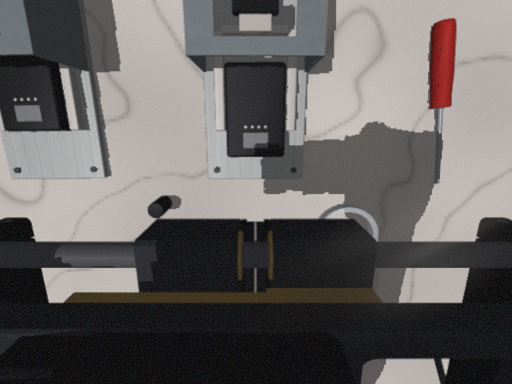

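The wrist view is square to nest A. The pack's near edge is at row ~157 (columns 228–284), the plate's near corners are at (207,178) and (303,178), and the rails end at row ~130.

Run:
```python
from h import *
import json
p=json.load(open('w1.json'));np.set_printoptions(precision=4,suppress=True)
print('pack near top edge',plane(p,[(232,157),(281,157)],.04))
print('plate corners',plane(p,[(207,178),(303.5,178)],.012))
print('screws',plane(p,[(217,170),(293,170)],.012))
print('rail ends',plane(p,[(219.5,130),(292,130)],.028))
print('guard front top edge',plane(p,[(188,54),(326,54)],.102))
```

```text
pack near top edge [[ 0.458  -0.1029  0.04  ]
 [ 0.4543 -0.1637  0.04  ]]
plate corners [[ 0.4283 -0.0638  0.012 ]
 [ 0.4202 -0.1958  0.012 ]]
screws [[ 0.4385 -0.0786  0.012 ]
 [ 0.4321 -0.1817  0.012 ]]
rail ends [[ 0.4914 -0.089   0.028 ]
 [ 0.4857 -0.1798  0.028 ]]
guard front top edge [[ 0.5633 -0.0755  0.102 ]
 [ 0.5553 -0.2039  0.102 ]]
```

Emit:
carry_out(steps=[[[0,0,4,0,0,0],[0,0,8,0,0,0],[0,0,12,0,0,0],[0,0,15,0,0,0],[0,0,17,0,0,0],[0,0,18.5,0,0,0],[0,0,19.6,0,0,0],[0,0,19.6,0,0,0],[0,0,19.6,0,0,0]]])

```text
time: 2.4
ee_pos: [0.4284, -0.1291, 0.0267]
eef_rot: [1.0, -0.03, -0.0, -0.0]
ft_force: [0.4, 0.2, -0.2]
width: 0.0007
grip_force: 0.0
```

Emit:
carry_out(steps=[[[0.5,0,0,0,0,0],[1.0,0,0,0,0,0],[1.3,0,0,0,0,0],[1.6,0,0,0,0,0],[1.9,0,0,0,0,0],[2.2,0,0,0,0,0],[2.5,0,0,0,0,0],[2.8,0,0,0,0,0],[3.1,0,0,0,0,0],[3.4,0,0,0,0,0],[3.7,0,0,0,0,0],[4.0,0,0,0,0,0],[4.2,0,0,0,0,0],[4.4,0,0,0,0,0],[4.4,0,0,0,0,0]]])

```text
time: 3.65
ee_pos: [0.472, -0.1314, 0.0265]
eef_rot: [1.0, -0.03, -0.001, 0.0]
ft_force: [-4.2, -0.4, 2.9]
width: 0.0001
grip_force: 2.1
```

Contact at about 4 N (sliding), with roughly 6 mm expected to go. I'll continue in small steps.

Emit:
carry_out(steps=[[[0.1,0,0,0,0,0],[0.2,0,0,0,0,0],[0.3,0,0,0,0,0],[0.4,0,0,0,0,0],[0.4,0,0,0,0,0]]])

```text
time: 4.07
ee_pos: [0.4758, -0.1316, 0.0265]
eef_rot: [1.0, -0.03, -0.001, 0.0]
ft_force: [-4.5, 0.6, 3.4]
width: 0.0001
grip_force: 2.5
```

Emit:
carry_out(steps=[[[0.1,0,0,0,0,0],[0.2,0,0,0,0,0],[0.2,0,0,0,0,0]]])

```text
time: 4.32
ee_pos: [0.4759, -0.1317, 0.0262]
eef_rot: [1.0, -0.03, -0.003, 0.0]
ft_force: [-14.1, 1.4, 11.5]
width: 0.0004
grip_force: 7.2
```

Force jumped with no movement, so that is the end stop. I'll back off, rise and check.

Emit:
carry_out(steps=[[[-1,0,0,0,0,0],[-3,0,0,0,0,0],[-4,0,-2,0,0,0],[-4.5,0,-6,0,0,0],[-4.5,0,-10,0,0,0],[-4.5,0,-14,0,0,0],[-4.5,0,-18,0,0,0],[-4.5,0,-19,0,0,0],[-4.5,0,-19,0,0,0],[-4.5,0,-19,0,0,0]]])

```text
time: 5.15
ee_pos: [0.4338, -0.1291, 0.2167]
eef_rot: [1.0, -0.03, 0.001, 0.001]
ft_force: [-0.0, -0.2, -0.5]
width: 0.0005
grip_force: 0.0
```

Run:
```python
from h import *
np.set_printoptions(precision=4,suppress=True)
p=r.camera_params('wrist');im=r.camera('wrist')[:,:,::-1]
c=cv2.resize(im[0:200,0:340],None,fx=2.3,fy=2.3,interpolation=2)
cv2.imwrite('pics/w2.png',np.clip(c.astype(float)*1.3,0,255).astype(np.uint8))
o=proj(p,np.array([(.5475-.06*.998,-.1365+.06*.062,.028)]));print(o)
g=im.astype(int).sum(2)
for c0 in(235,256,275): print(c0,g[100:185:3,c0])
```

```text
[[255.4269 136.1877]]
235 [165 175 156 167 163 177 178 173 171 179 182 175 270 526 519 522 520 521
 515 516 527 513 513 522 522 520 521 523 452]
256 [135 142 141 146 378 383 373 371 382 170 123 122 257 519 512 519 512 514
 521 507 506 512 517 517 515 504 519 517 453]
275 [127 118 114 125 114 123 122 108 121  97 115 126 243 501 497 230 234 243
 240 242 242 235 238 239 233 228 237 238 248]
```

View pics/w2.png

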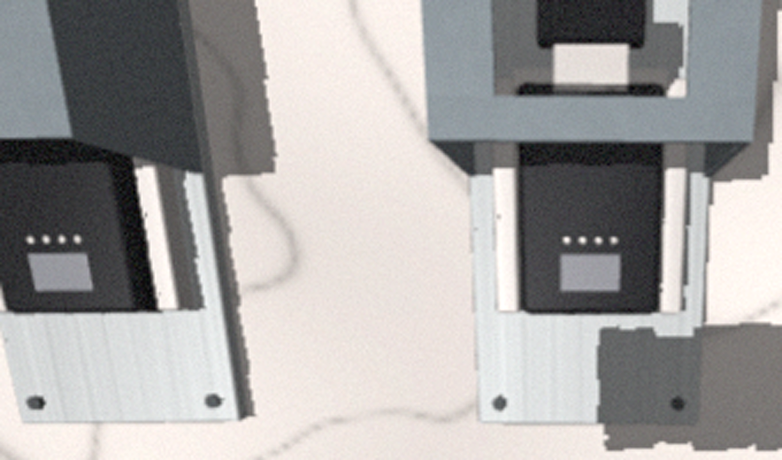

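The pack is home: its near face is flush with the rail ends at row ~311, the same as pack B. Next I'll move part-way and measure the whole window and pad.

Emit:
carry_out(steps=[[[4,0,0,0,0,0],[8,0,0,0,0,0],[9,0,0,0,0,0],[9,0,0,0,0,0],[9,0,0,0,0,0]]])

```text
time: 5.62
ee_pos: [0.5227, -0.1337, 0.2146]
eef_rot: [1.0, -0.03, -0.002, -0.001]
ft_force: [-0.4, 0.0, -0.4]
width: 0.0004
grip_force: 0.0
```

Run:
```python
from h import *
import json
p=r.camera_params('wrist');im=r.camera('wrist')[:,:,::-1]
json.dump({k:np.array(v).tolist() for k,v in p.items()},open('w3.json','w'))
c=cv2.resize(im[0:200,130:390],None,fx=3,fy=3,interpolation=2)
cv2.imwrite('pics/w3.png',np.clip(c.astype(float)*1.3,0,255).astype(np.uint8))
```

```text
(no output)
```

View pics/w3.png

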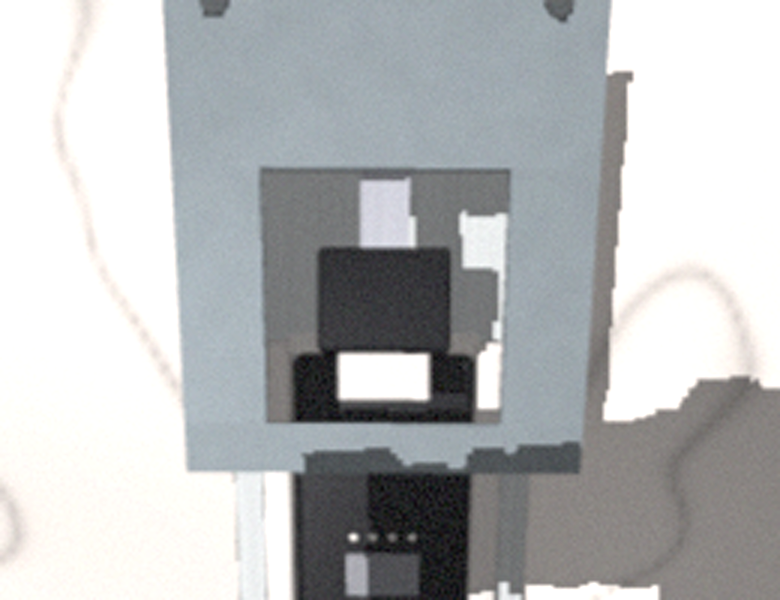

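The window corners in the crop are (261,168), (511,168), (503,423) and (266,423). The pad spans columns 318–450 and rows 248–350.

Run:
```python
from h import *
import json
p=json.load(open('w3.json'));np.set_printoptions(precision=4,suppress=True)
f=lambda a:(np.array(a)+.5)/3-.5+[130,0]
W=plane(p,f([(261,168),(511,168),(503,423),(266,423)]),.102);print(W,W.mean(0))
P=plane(p,f([(318,248),(450,248),(450,350),(318,350)]),.089);print('pad',P.mean(0),P)
s=r.read_state();print(s['ee_pos'],s['eef_rot'])
```

```text
[[ 0.6529 -0.1061  0.102 ]
 [ 0.6484 -0.1815  0.102 ]
 [ 0.5727 -0.1776  0.102 ]
 [ 0.5772 -0.1006  0.102 ]] [ 0.6128 -0.1415  0.102 ]
pad [ 0.6139 -0.1412  0.089 ] [[ 0.631  -0.1208  0.089 ]
 [ 0.6285 -0.1635  0.089 ]
 [ 0.5967 -0.1623  0.089 ]
 [ 0.5993 -0.1184  0.089 ]]
[ 0.5223 -0.134   0.2152] [ 0.9996 -0.0298 -0.0012 -0.0005]
```

Emit:
carry_out(steps=[[[4,0.1,0,0,0,0],[7.5,0.15,0,0,0,0],[9,0.15,0,0,0,0],[9,0.15,0,0,0,0],[9,0.15,3,0,0,0],[9,0.15,6,0,0,0],[9,0.15,8.5,0,0,0],[9,0.15,9.5,0,0,0],[9,0.15,9.5,0,0,0],[9,0.15,9.5,0,0,0]]])

```text
time: 6.5
ee_pos: [0.6128, -0.1415, 0.1226]
eef_rot: [1.0, -0.03, 0.0, 0.0]
ft_force: [0.3, 0.6, -0.2]
width: 0.0006
grip_force: 0.0
```

Centred over the window; pressing down.

Emit:
carry_out(steps=[[[0,0,1,0,0,0],[0,0,2,0,0,0],[0,0,2.5,0,0,0],[0,0,2.9,0,0,0],[0,0,3.2,0,0,0],[0,0,3.5,0,0,0],[0,0,3.8,0,0,0],[0,0,4.1,0,0,0],[0,0,4.4,0,0,0],[0,0,4.6,0,0,0],[0,0,4.8,0,0,0],[0,0,4.9,0,0,0],[0,0,4.9,0,0,0]]])

```text
time: 7.58
ee_pos: [0.6131, -0.1413, 0.0724]
eef_rot: [1.0, -0.03, 0.0, -0.0]
ft_force: [-0.4, 0.2, 1.3]
width: 0.0004
grip_force: 0.3
```

Emit:
carry_out(steps=[[[0,0,0.1,0,0,0],[0,0,0.2,0,0,0],[0,0,0.3,0,0,0],[0,0,0.3,0,0,0]]])

```text
time: 7.92
ee_pos: [0.6133, -0.1413, 0.0695]
eef_rot: [1.0, -0.03, 0.0, 0.0]
ft_force: [-0.4, -0.7, 2.2]
width: 0.0008
grip_force: 0.9
```

Emit:
carry_out(steps=[[[0,0,0.1,0,0,0],[0,0,0.2,0,0,0],[0,0,0.3,0,0,0],[0,0,0.3,0,0,0]]])

```text
time: 8.25
ee_pos: [0.6136, -0.1413, 0.0678]
eef_rot: [1.0, -0.03, 0.001, 0.0]
ft_force: [-3.6, 0.3, 12.8]
width: 0.0006
grip_force: 6.5
```

Force rose to 13 N with the tip stalling: the lever's stop. I'll press 1 mm more, hold, then come straight out and back away.

Emit:
carry_out(steps=[[[0,0,0.1,0,0,0],[0,0,0.1,0,0,0],[0,0,0.1,0,0,0],[0,0,0.1,0,0,0]]])

```text
time: 8.58
ee_pos: [0.6136, -0.1413, 0.0676]
eef_rot: [1.0, -0.03, 0.001, 0.0]
ft_force: [-7.3, 1.0, 19.6]
width: 0.0004
grip_force: 10.0
```

Emit:
carry_out(steps=[[[0,0,-1,0,0,0],[0,0,-3,0,0,0],[0,0,-6,0,0,0],[0,0,-10,0,0,0],[0,0,-14,0,0,0],[0,0,-14.7,0,0,0],[-4,0,-14.7,0,0,0],[-8,0,-14.7,0,0,0],[-9,0,-14.7,0,0,0],[-9,0,-14.7,0,0,0],[-9,0,-14.7,0,0,0]]])

```text
time: 9.5
ee_pos: [0.5233, -0.1363, 0.2129]
eef_rot: [1.0, -0.03, 0.0, 0.001]
ft_force: [0.5, 0.4, 0.3]
width: 0.0006
grip_force: 0.0
```

Run:
```python
from h import *
im=r.camera('wrist')[:,:,::-1]
c=cv2.resize(im[0:200,130:390],None,fx=3,fy=3,interpolation=2)
cv2.imwrite('pics/w4.png',np.clip(c.astype(float)*1.3,0,255).astype(np.uint8))
```

```text
(no output)
```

View pics/w4.png

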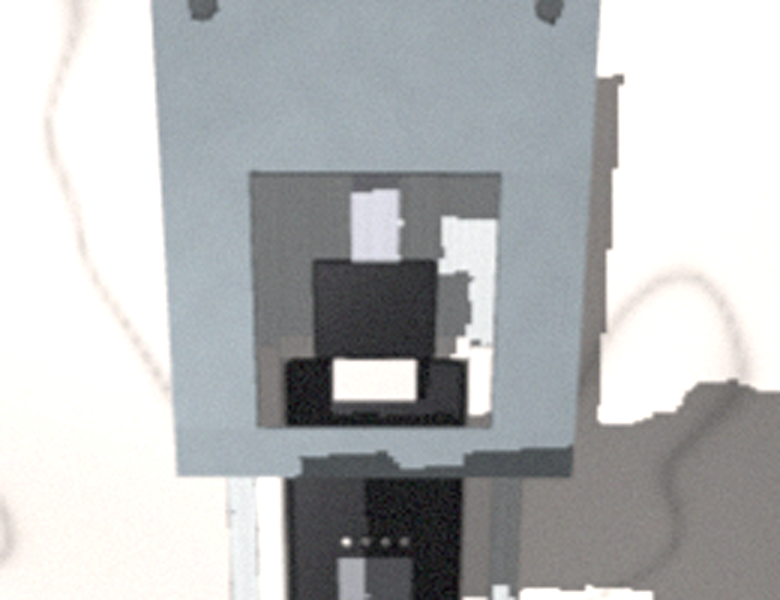

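The pad now looks smaller (123 px wide against 132) and lies lower, so the lever is down. The pack is unmoved and the arm is clear.

```bash
python3 -c "
from bench import r
print(r.close_job())"
```

```text
the job is handed in; nothing more can be done
None
```

I pushed the right-hand nest's pack home against its end stop, pressed its lever down to its stop through the guard window, brought the arm out clear and handed the job in; no verdict was returned.

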